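# Reset the tripped bench power cut-out

### The job

One of the two power cut-outs on the electronics bench has tripped: its orange lever stands about upright and its red catch is raised. Reset it by pushing that lever fully off, towards the white patch, until it meets its stop and the red catch stays fully down, then throw the lever fully on, towards the green patch, and let go. Press firmly, but do not strain the lever against the stop; leave the running cut-out and the other things on the bench as they are.

Things in the scene. Friction and masses are not known exactly. Their poses are not given: they have to be found in the camera images.
- cutout: The tripped cut-out, bolted down: grey housing 130 x 90 mm, 68 mm tall, on a 150 x 100 x 10 mm foot plate. Two black cheeks, 60 x 7 mm, centred 19.5 mm either side of the middle, top at 112 mm. Origin: centre of its underside. Own x axis points to the ON end (green patch on top), -x to OFF (white patch), z up; x lies within 0.45 rad of straight away from the robot.
- cutout_pivot (a point): Pivot of the tripped unit's lever, 100 mm above the housing's origin; the lever turns about the housing's y axis here. Moving the lever takes 1 to 3 N at its bar, square to the stem; on the way to OFF, from between -0.05 and -0.35 rad, its foot also presses the catch down and it takes 6 to 12 N, unevenly, until the OFF stop, where the force climbs 2 to 4 N per mm. The ON stop is plain and solid.
- cutout_lever (a joint): Angle (rad) of its T lever: 0 upright, positive leans to ON. Starts between -0.04 and 0.12. ON stop at 0.42; fully on is above 0.36. The raised catch holds it back from about 0.2 on, ever harder. The OFF stop differs from unit to unit, -0.55 to -0.98, and is found by feel. The lever stays where it is left. More than about 20 N at the bar against the OFF stop strains it.
- cutout_lever_bar (a point): Centre of the orange round handle bar of the tripped lever: diameter 16 mm, 96 mm long along the housing's y axis, 120 mm from the pivot (220 mm above the bench when upright); on a single steel stem 8 mm thick at its middle, so the outer 40 mm at either end are free all round.
- trip_catch (a joint): How far (m) the tripped unit's red catch is pressed down: 0 to 0.001 at the start (raised), 0.012 down at its stop (reset, from 0.0115 on); it stays where it is left. Its two prongs stand 12 to 19 mm to the ON side of the pivot, tops 130 (+-4) mm above the bench when raised.
- running: The other cut-out of the same make, which is on and must stay so: origin and axes as for the first; its lever leans to ON and its catch is down.
- running_lever (a joint): Angle (rad) of the running unit's lever, same meaning; about 0.4, to be left so (within 0.1).
- screw_jar_mid (a point): Middle of a clear loose jar with black cap, diameter 56 mm, 75 mm tall, standing; 37 mm above the bench. Leave alone.
- arcade_button: Loose black push button for a game controller, diameter 33 mm, 29 mm tall, origin at its underside. Leave alone.
- parts_tray: Loose white open tray 100 x 140 x 35 mm, origin at the centre of its underside. Leave alone.

How it is judged:
By the outcome, as a careful person would: the job done as asked, in the order asked, and still so for the second after the job is handed in, with the robot touching nothing.
It also fails if it takes over 72 s, if anything falls off the work surface, if the arm or the gripper's body presses on something with over 40 N, if the wrist force passes 120 N, or if a joint passes its speed limit or range.

### The arm

A 6-joint arm with a two-finger parallel gripper is mounted at the origin on the work surface. World frame = base frame: x ahead of the robot, y to its left, z up, the work surface at z = 0. Lengths are in m, angles in rad, forces in N, time in s.
With the tool pointing down it reaches from about 0.35 to 0.975 m from the base axis. Payload 17.4 kg.
Tool frame: the origin (TCP) lies at the very end of the fingers, on their centre line; the grasp point (between the pads) lies arm.grasp_offset behind it (arm.grasp_offset is the distance from the TCP to the grasp point, in m); z points along the fingers, y is the line along which they close (so a half turn about z gives the same grasp; the last joint's range is limited). The gripper opens to 85 mm and grips with 20 to 120 N. Pads are 22 mm wide; open, the fingers measure 114 mm over their backs; the gripper's body (76 mm by 85 mm) begins 54 mm behind the grasp point. The pads swing forward as they close: fully open they stand 13 mm farther back than shut.
Start: joints at [-0.038, 0.116, 1.442, -0, 1.584, -0.038], TCP at [0.675, -0, 0.231] pointing down, gripper open.
Joint ranges: [-2.83, 2.83], [-0.83, 2.19], [0.07, 2.5], [-1.14, 4.28], [0.01, 3], [-2.97, 2.97]. Speed limits (rad/s): [1.89, 1.89, 2.22, 3.14, 3.14, 3.14].

### API

Orientations are given as a unit quaternion [x, y, z, w].
In Python, from cell import arm, snapshot gives the robot as it stands.
- The arm moves only by the tool arm_command, never from a script. Its argument "plan" is a list of rows, each an object with "hand": the closure in counts, from 0 (fully open) to 255 (shut); "slide": the shift along the tool's x, y, z in mm, a list of three; "yaw": the turn about the tool's z in rad. A call has 1 to 10 rows; each row is the pose to reach, as a shift and turn from the pose commanded when the call began, along the tool's axes at that moment; what a row does not reach only later rows make up. A row lasts 1/10 s, in which the tool goes at most 50 mm and 8.59 degrees, less where a joint would pass 70% of its speed; a pose out of reach is approached as far as the arm can. A call with a gripper value outside its range is refused whole. The fingers move at their own pace and stop on an object; "force" is the grip in N (left out, the last holds). Time passes only in rows, so rows that repeat a pose let the fingers close. It gives the time, the measured TCP pose, the force, the opening and the grip force at its end, in the units of the state.
- arm.get_state(): the state, without advancing time (a new reading comes with each control period).
- snapshot(name): name is "scene" or "side" or "wrist"; returns a dict with "color" (480x640x3 uint8, red, green, blue), "fx", "fy", "cx", "cy" (pixels), "R" (3x3) and "t" (3): a world point X has camera coordinates R X + t. Camera axes: x right, y down, z forward; pixel columns grow to the right and rows downward; lengths in m; the calibration is good to about 2 mm. A picture is of the moment at which its call begins. There is no depth.
- arm.hand_in(): hands the job in; it is judged then, once.
The state is a dict: "time_s": time; "joint_pos": joint angles; "joint_vel": joint speeds; "joint_efforts": joint torques, N m; "tcp_pos": TCP position; "tcp_rot": TCP orientation; "force": force on the tool from outside, world axes, zero at the start; "wrist_torque": the same for the moment, N m; "opening": finger opening in m; "grip_force": force on a finger pad.
Only numpy, scipy, OpenCV 4.12 (cv2) and the standard library are available. Lean on these libraries where they do the work, as an engineer would, in place of code of your own. Each camera call takes 0.05 s, during which the arm holds its last target. There are 200 camera calls.

## Working session

There is one attempt and no reset: what is moved stays moved. The work goes in short steps, Python scripts to look and compute and a tool call to move; the robot and the scene stay as the last step left them, time stands still between calls to the robot, and variables do not carry over. Pictures are saved under pics/ and viewed, at most 10 in all, crops included, and the job is handed in when it is done.

Besides the shell and the picture viewer there is one more tool, called after "Request:" as a command line: name --argument value ..., lists and objects as JSON in quotes. arm_command: Moves the arm, as the interface text tells. Its arguments: {"type":"object","properties":{"plan":{"type":"array","items":{"type":"object","properties":{"hand":{"type":"number"},"slide":{"type":"array","items":{"type":"number"}},"yaw":{"type":"number"}}}},"force":{"type":"number"}},"required":["plan"]}

```bash
ls; mkdir -p pics; python3 - <<'E'
from cell import arm,snapshot
import cv2,numpy as np
s=arm.get_state();print(s,arm.grasp_offset)
for n in("scene","side"):
    d=snapshot(n);cv2.imwrite(f"pics/{n}0.png",d["color"][:,:,::-1]);print(n,d["fx"],d["cx"],d["cy"],d["R"],d["t"])
E
```

```text
pics
{'time_s': 0.0, 'joint_pos': array([-3.77844525e-02,  1.16489638e-01,  1.44225961e+00, -2.74056689e-06,
        1.58402205e+00, -3.77955051e-02]), 'joint_vel': array([-0.00031638, -0.00154696, -0.0014743 ,  0.00073031, -0.00040991,
       -0.0009011 ]), 'joint_efforts': array([-3.01628024e-03, -7.32023120e+01, -6.32483125e+01, -3.67824050e-04,
        6.55109907e-03, -4.52531231e-05]), 'tcp_pos': array([6.74805346e-01, 8.12780523e-06, 2.30563226e-01]), 'tcp_rot': array([ 7.07102763e-01,  7.07110554e-01, -4.01678568e-04, -4.31230056e-04]), 'force': array([ 0.18395074, -0.05755183,  0.89753431]), 'wrist_torque': array([0.00846815, 0.04366836, 0.0400857 ]), 'grip_force': 0.0, 'opening': 0.0851677323788499} 0.0187
scene 603.9892278744918 314.65402336349854 241.74823104907347 [[-0.40358569  0.91470999 -0.0205968 ]
 [ 0.53596267  0.21811122 -0.81558048]
 [-0.74152722 -0.34019572 -0.57827697]] [ 0.23620677 -0.1872549   1.4002957 ]
side 457.8580932683857 318.55995467437793 241.24221894607345 [[-0.99392545 -0.1088675   0.01612648]
 [-0.07247353  0.53717975 -0.84034844]
 [ 0.08282382 -0.83641245 -0.54180664]] [0.56116761 0.16033739 0.93620644]
```

View pics/scene0.png

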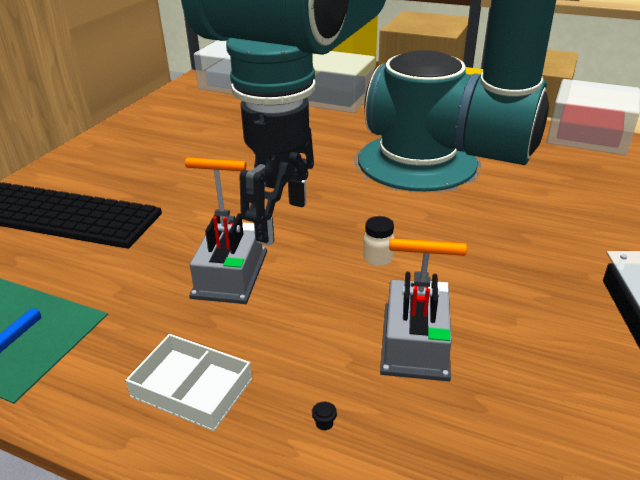

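View pics/side0.png

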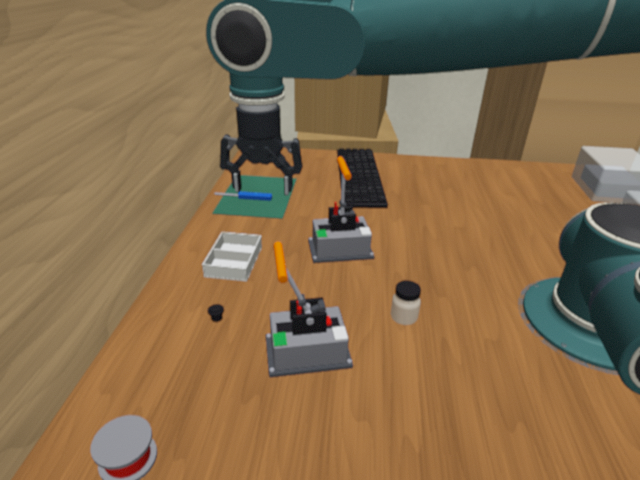

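The far unit in the side view (−y side, bar at about (344,168) in side and (216,165) in scene) is upright with its red catch raised, so it is the tripped one. The near unit leans towards green and is running. Next I triangulate the bar ends.

```bash
cat > h.py <<'E'
import cv2,numpy as np
from cell import arm,snapshot
def blobs(d,lo,hi,amin=30):
    m=cv2.inRange(cv2.cvtColor(d["color"],cv2.COLOR_RGB2HSV),lo,hi)
    return [c for c in cv2.findContours(m,cv2.RETR_EXTERNAL,cv2.CHAIN_APPROX_NONE)[0] if cv2.contourArea(c)>amin]
def ends(c):
    (cx,cy),wh,_=cv2.minAreaRect(c)
    p=c[:,0,:].astype(float); u=np.linalg.svd(p-p.mean(0),full_matrices=False)[2][0]
    s=(p-[cx,cy])@u; return np.array([[cx,cy]+u*s.min(),[cx,cy]+u*s.max()])
def P(d): return np.array([[d["fx"],0,d["cx"]],[0,d["fy"],d["cy"]],[0,0,1]])@np.c_[d["R"],d["t"]]
def tri(d1,p1,d2,p2):
    X=cv2.triangulatePoints(P(d1),P(d2),np.array(p1,float).reshape(2,1),np.array(p2,float).reshape(2,1))[:,0];return X[:3]/X[3]
def plane(d,p,z):
    r=d["R"].T@np.array([(p[0]-d["cx"])/d["fx"],(p[1]-d["cy"])/d["fy"],1]);o=-d["R"].T@d["t"];return o+r*(z-o[2])/r[2]
OR=((8,180,120),(20,255,255)); GR=((50,150,100),(75,255,255))
E
python3 - <<'E'
from h import *
a,b=snapshot("scene"),snapshot("side")
for n,d in(("scene",a),("side",b)):
    for c in blobs(d,*OR): print(n,"orange",cv2.contourArea(c),ends(c).round(1).tolist())
    for c in blobs(d,*GR,20):
        r=cv2.minAreaRect(c);print(n,"green",cv2.contourArea(c),r[0],plane(d,r[0],.068).round(4))
def bar(d,left):
    return sorted([ends(c) for c in blobs(d,*OR,100)],key=lambda e:e[0].mean())
A=[e for e in map(ends,blobs(a,*OR,100)) if e[:,0].mean()<300][0]
B=[e for e in map(ends,blobs(b,*OR,100)) if e[:,0].mean()>310][0]
A=A[A[:,0].argsort()]   # left = -y
B=B[B[:,1].argsort()]   # up = -y (far)
p,q=tri(a,A[0],b,B[0]),tri(a,A[1],b,B[1]);print(p,q,(p+q)/2,np.linalg.norm(p-q),"yaw",np.arctan2(-(q-p)[0],(q-p)[1]))
E
```

```text
scene orange 185639.0 [[-2.9, 258.2], [648.5, 291.1]]
scene green 222.0 (438.51727294921875, 333.7931213378906) [0.61   0.2009 0.068 ]
scene green 134.5 (233.0069122314453, 261.91729736328125) [ 0.5748 -0.1487  0.068 ]
side orange 351.5 [[276.9, 240.9], [283.0, 282.3]]
side orange 154.0 [[338.0, 156.0], [348.8, 178.6]]
side green 119.5 (279.5, 338.5) [0.611  0.1999 0.068 ]
side green 38.5 (320.95947265625, 232.25674438476562) [ 0.5769 -0.1536  0.068 ]Traceback (most recent call last):
  File "<stdin>", line 9, in <module>
IndexError: list index out of range
```

```bash
sed -i 's/^OR=.*;/OR=((8,235,200),(22,255,255));/' h.py
python3 - <<'E'
from h import *
a,b=snapshot("scene"),snapshot("side")
print(cv2.cvtColor(a["color"],cv2.COLOR_RGB2HSV)[[165,166,250],[216,205,100]])
A=[ends(c) for c in blobs(a,*OR,40)];B=[ends(c) for c in blobs(b,*OR,40)];print(A,B)
for k in(0,1):
    A_=sorted(A,key=lambda e:e[:,0].mean())[k];B_=sorted(B,key=lambda e:e[:,1].mean())[k]
    A_=A_[A_[:,0].argsort()];B_=B_[B_[:,1].argsort()]
    p,q=tri(a,A_[0],b,B_[0]),tri(a,A_[1],b,B_[1]);print(p,q,(p+q)/2,np.linalg.norm(p-q),"yaw",np.arctan2(-(q-p)[0],(q-p)[1]))
E
```

```text
[[ 13 255 231]
 [ 12 255 170]
 [ 14 185 190]]
[array([[390.00640092, 241.91368209],
       [466.25450999, 247.56787101]]), array([[184.9002662 , 160.64714486],
       [243.98638967, 164.22478015]])] [array([[277.49817277, 241.93056109],
       [282.20419187, 275.69276385]]), array([[339.03349087, 156.98440009],
       [346.96654761, 174.01558199]])]
[ 0.54682165 -0.23412241  0.22368957] [ 0.52333376 -0.14162579  0.22400843] [ 0.53507771 -0.1878741   0.223849  ] 0.09543273293445963 yaw 0.24867636302973886
[0.62395376 0.12661144 0.21499453] [0.59990738 0.21845196 0.21530545] [0.61193057 0.1725317  0.21514999] 0.09493685272437977 yaw 0.2560791157242582
```

Request:
arm_command --plan '[{"hand":120,"slide":[0,0,-40],"yaw":0},{"hand":120,"slide":[-30,-25,-70],"yaw":-0.05},{"hand":120,"slide":[-60,-55,-70],"yaw":-0.1},{"hand":120,"slide":[-90,-85,-70],"yaw":-0.15},{"hand":120,"slide":[-120,-110,-70],"yaw":-0.2},{"hand":120,"slide":[-145,-135,-70],"yaw":-0.25},{"hand":120,"slide":[-161,-147,-70],"yaw":-0.25},{"hand":120,"slide":[-161,-147,-70],"yaw":-0.25},{"hand":120,"slide":[-161,-147,-70],"yaw":-0.25},{"hand":120,"slide":[-161,-147,-70],"yaw":-0.25}]'

```text
time_s: 1.3
tcp_pos: [0.5284, -0.1605, 0.3012]
tcp_rot: [0.613, 0.79, 0.0, -0.0]
force: [0.3, -0.2, -0.3]
opening: 0.0452
grip_force: 0.0
```

```bash
python3 - <<'E'
from h import *
d=snapshot("wrist");cv2.imwrite("pics/w1.png",d["color"][:,:,::-1])
s=arm.get_state();print(s["tcp_pos"],s["opening"],s["force"],s["time_s"])
for c in blobs(d,*OR,40):
    e=ends(c);print(cv2.contourArea(c),e.round(1).tolist(),[plane(d,x,.22).round(4) for x in e])
t=P(d)@np.r_[s["tcp_pos"],1];print(t[:2]/t[2])
E
```

```text
[ 0.52848621 -0.16037102  0.30110324] 0.04506052802703913 [0.39491649 1.24096245 0.38782322] 1.35
475.5 [[327.1, 223.9], [323.0, 369.1]] [array([ 0.5272, -0.1422,  0.22  ]), array([ 0.5493, -0.2377,  0.22  ])]
509.5 [[309.3, 224.0], [309.7, 368.0]] [array([ 0.5171, -0.1448,  0.22  ]), array([ 0.5406, -0.239 ,  0.22  ])]
[322.07426875 315.79996548]
```

View pics/w1.png

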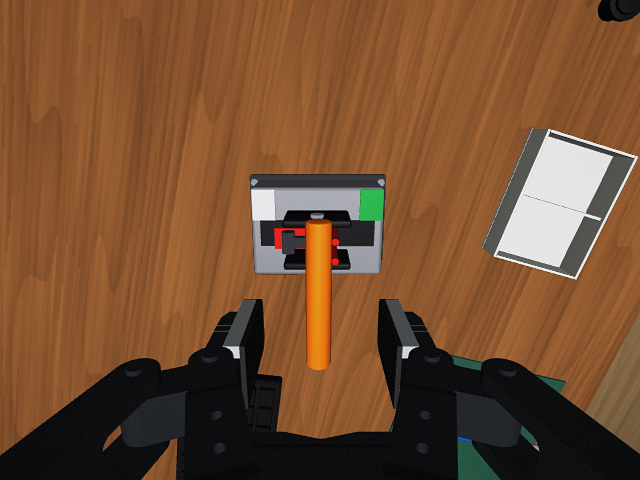

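The wrist view shows the bar (col ~318, rows 222–369) centred between the open fingers, with the near end below the pads. I descend and narrow the gap.

Request:
arm_command --plan '[{"hand":120,"slide":[0,0,30],"yaw":0},{"hand":120,"slide":[0,0,60],"yaw":0},{"hand":120,"slide":[0,0,85],"yaw":0},{"hand":120,"slide":[0,0,103],"yaw":0},{"hand":120,"slide":[0,0,103],"yaw":0},{"hand":180,"slide":[0,0,103],"yaw":0},{"hand":180,"slide":[0,0,103],"yaw":0},{"hand":180,"slide":[0,0,103],"yaw":0},{"hand":180,"slide":[0,0,103],"yaw":0}]'

```text
time_s: 2.25
tcp_pos: [0.5283, -0.1611, 0.1991]
tcp_rot: [0.613, 0.79, 0.0, 0.001]
force: [0.4, 0.0, 0.1]
opening: 0.0248
grip_force: 0.0
```

Request:
arm_command --plan '[{"hand":180,"slide":[0,-4,0],"yaw":0},{"hand":180,"slide":[0,-8,0],"yaw":0},{"hand":180,"slide":[0,-12,0],"yaw":0},{"hand":180,"slide":[0,-16,1],"yaw":0},{"hand":180,"slide":[0,-20,1],"yaw":0},{"hand":180,"slide":[0,-24,2],"yaw":0},{"hand":180,"slide":[0,-28,3],"yaw":0},{"hand":180,"slide":[0,-32,4],"yaw":0},{"hand":180,"slide":[0,-36,5],"yaw":0},{"hand":180,"slide":[0,-40,6],"yaw":0}]'

```text
time_s: 3.25
tcp_pos: [0.4899, -0.1708, 0.1929]
tcp_rot: [0.613, 0.79, 0.001, 0.001]
force: [9.4, 3.3, 6.0]
opening: 0.0251
grip_force: 5.5
```

Request:
arm_command --plan '[{"hand":180,"slide":[0,-4,1],"yaw":0},{"hand":180,"slide":[0,-8,3],"yaw":0},{"hand":180,"slide":[0,-12,5],"yaw":0},{"hand":180,"slide":[0,-14,6],"yaw":0},{"hand":180,"slide":[0,-14,6],"yaw":0}]'

```text
time_s: 3.75
tcp_pos: [0.4759, -0.1744, 0.1869]
tcp_rot: [0.613, 0.79, 0.001, 0.001]
force: [4.5, 2.1, 3.4]
opening: 0.0252
grip_force: 2.4
```

Request:
arm_command --plan '[{"hand":180,"slide":[0,-2,1],"yaw":0},{"hand":180,"slide":[0,-4,2],"yaw":0},{"hand":180,"slide":[0,-4,2],"yaw":0}]'

```text
time_s: 4.05
tcp_pos: [0.4723, -0.1754, 0.185]
tcp_rot: [0.613, 0.79, 0.001, 0.001]
force: [6.8, 1.2, 5.9]
opening: 0.025
grip_force: 3.4
```

Request:
arm_command --plan '[{"hand":180,"slide":[0,-2,1],"yaw":0},{"hand":180,"slide":[0,-4,2],"yaw":0},{"hand":180,"slide":[0,-4,2],"yaw":0}]'

```text
time_s: 4.35
tcp_pos: [0.4686, -0.1763, 0.1832]
tcp_rot: [0.613, 0.79, 0.001, 0.001]
force: [6.1, 2.5, 6.5]
opening: 0.0254
grip_force: 4.0
```

Request:
arm_command --plan '[{"hand":180,"slide":[0,-2,1],"yaw":0},{"hand":180,"slide":[0,-3,2],"yaw":0},{"hand":180,"slide":[0,-3,2],"yaw":0}]'

```text
time_s: 4.65
tcp_pos: [0.4652, -0.1771, 0.1807]
tcp_rot: [0.613, 0.79, 0.0, 0.001]
force: [4.5, 0.8, 3.6]
opening: 0.0249
grip_force: 2.3
```

Request:
arm_command --plan '[{"hand":180,"slide":[0,-2,1],"yaw":0},{"hand":180,"slide":[0,-3,2],"yaw":0},{"hand":180,"slide":[0,-3,2],"yaw":0}]'

```text
time_s: 4.95
tcp_pos: [0.4623, -0.1779, 0.1786]
tcp_rot: [0.613, 0.79, 0.0, 0.001]
force: [3.6, 1.8, 3.9]
opening: 0.0258
grip_force: 2.5
```

Request:
arm_command --plan '[{"hand":180,"slide":[0,-2,1],"yaw":0},{"hand":180,"slide":[0,-3,2],"yaw":0},{"hand":180,"slide":[0,-3,2],"yaw":0}]'

```text
time_s: 5.25
tcp_pos: [0.4596, -0.1786, 0.1768]
tcp_rot: [0.613, 0.79, 0.001, 0.001]
force: [6.0, 2.3, 3.1]
opening: 0.0247
grip_force: 3.1
```

Request:
arm_command --plan '[{"hand":180,"slide":[0,-2,1],"yaw":0},{"hand":180,"slide":[0,-2,1],"yaw":0}]'

```text
time_s: 5.45
tcp_pos: [0.4577, -0.179, 0.1757]
tcp_rot: [0.613, 0.79, 0.001, 0.001]
force: [7.5, 1.2, 3.9]
opening: 0.025
grip_force: 3.7
```

Request:
arm_command --plan '[{"hand":180,"slide":[0,-2,1.5],"yaw":0},{"hand":180,"slide":[0,-2,1.5],"yaw":0}]'

```text
time_s: 5.65
tcp_pos: [0.4559, -0.1796, 0.1745]
tcp_rot: [0.613, 0.79, 0.001, 0.001]
force: [6.6, 2.3, 4.0]
opening: 0.0251
grip_force: 3.8
```

Request:
arm_command --plan '[{"hand":180,"slide":[0,-2,1.5],"yaw":0},{"hand":180,"slide":[0,-2,1.5],"yaw":0}]'

```text
time_s: 5.85
tcp_pos: [0.4541, -0.18, 0.1731]
tcp_rot: [0.613, 0.79, 0.001, 0.001]
force: [8.5, 2.5, 5.1]
opening: 0.0251
grip_force: 4.2
```

Request:
arm_command --plan '[{"hand":180,"slide":[0,-1,1],"yaw":0},{"hand":180,"slide":[0,-1,1],"yaw":0}]'

```text
time_s: 6.05
tcp_pos: [0.4526, -0.1803, 0.1716]
tcp_rot: [0.613, 0.79, 0.0, 0.0]
force: [3.2, 1.6, 4.2]
opening: 0.025
grip_force: 2.1
```

Request:
arm_command --plan '[{"hand":180,"slide":[0,-2,1.5],"yaw":0},{"hand":180,"slide":[0,-2,1.5],"yaw":0}]'

```text
time_s: 6.25
tcp_pos: [0.4505, -0.1808, 0.1698]
tcp_rot: [0.613, 0.79, 0.0, 0.0]
force: [3.5, 0.7, 2.3]
opening: 0.0257
grip_force: 1.9
```

Request:
arm_command --plan '[{"hand":180,"slide":[0,-2,1.5],"yaw":0},{"hand":180,"slide":[0,-2,1.5],"yaw":0}]'

```text
time_s: 6.45
tcp_pos: [0.4486, -0.1813, 0.1684]
tcp_rot: [0.613, 0.79, 0.0, 0.0]
force: [5.6, 1.4, 3.0]
opening: 0.0253
grip_force: 2.3
```

```bash
cat > look.py <<'E'
import sys
from h import *
b=snapshot("side");a=snapshot("scene")
x=np.vstack([cv2.resize(d["color"][r:r+h,c:c+w],(600,300),interpolation=cv2.INTER_CUBIC) for d,r,c,w,h in((b,150,290,120,120),(a,140,150,140,160))]) if 0 else np.hstack([cv2.resize(d["color"][r:r+160,c:c+120],(390,520),interpolation=cv2.INTER_CUBIC) for d,r,c in((b,130,290),(a,150,160))])
cv2.imwrite(f"pics/{sys.argv[1]}.png",x[:,:,::-1])
E
python3 look.py off1
```

```text
(no output)
```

View pics/off1.png

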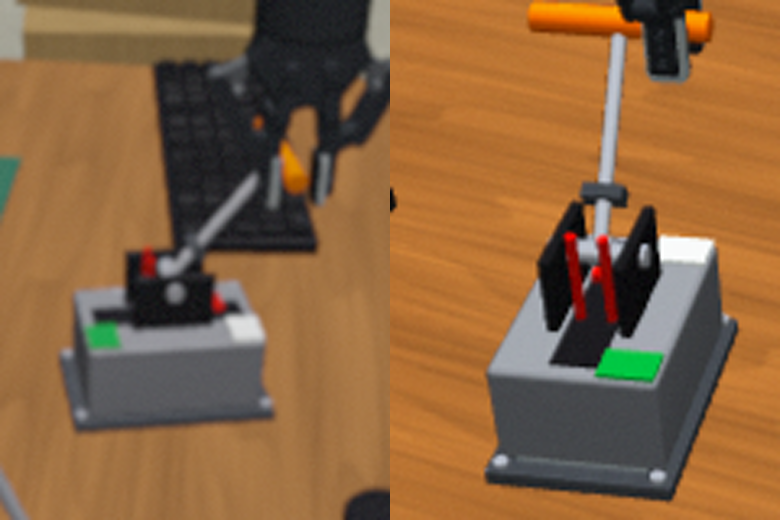

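The side crop shows the left finger pushing the bar near (295,170), the lever leaning about −0.7 towards white, and the catch prongs still partly raised. I keep pushing.

Request:
arm_command --plan '[{"hand":180,"slide":[0,-2,1.5],"yaw":0},{"hand":180,"slide":[0,-2,1.5],"yaw":0}]'

```text
time_s: 6.75
tcp_pos: [0.4468, -0.1818, 0.1671]
tcp_rot: [0.613, 0.79, 0.0, 0.0]
force: [5.7, 1.1, 4.1]
opening: 0.0247
grip_force: 2.8
```

Request:
arm_command --plan '[{"hand":180,"slide":[0,-2,1.5],"yaw":0},{"hand":180,"slide":[0,-2,1.5],"yaw":0}]'

```text
time_s: 6.95
tcp_pos: [0.4451, -0.1822, 0.1657]
tcp_rot: [0.613, 0.79, 0.0, 0.001]
force: [7.2, 0.9, 4.8]
opening: 0.025
grip_force: 3.6
```

Request:
arm_command --plan '[{"hand":180,"slide":[0,-2,1.5],"yaw":0},{"hand":180,"slide":[0,-2,1.5],"yaw":0}]'

```text
time_s: 7.15
tcp_pos: [0.4434, -0.1827, 0.1644]
tcp_rot: [0.613, 0.79, 0.001, 0.001]
force: [8.6, 1.6, 5.1]
opening: 0.025
grip_force: 4.7
```

Request:
arm_command --plan '[{"hand":180,"slide":[0,-1,1],"yaw":0},{"hand":180,"slide":[0,-1,1],"yaw":0}]'

```text
time_s: 7.35
tcp_pos: [0.4427, -0.1829, 0.1637]
tcp_rot: [0.613, 0.79, 0.001, 0.001]
force: [11.1, 4.5, 7.8]
opening: 0.0249
grip_force: 5.9
```

Request:
arm_command --plan '[{"hand":180,"slide":[0,-1,0.7],"yaw":0},{"hand":180,"slide":[0,-1,0.7],"yaw":0}]'

```text
time_s: 7.55
tcp_pos: [0.4421, -0.1831, 0.1633]
tcp_rot: [0.613, 0.79, 0.001, 0.002]
force: [14.1, 4.2, 9.2]
opening: 0.0251
grip_force: 7.3
```

```bash
python3 look.py off2; python3 -c "
from h import *
s=arm.get_state();print(s['force'],s['tcp_pos'])"
```

```text
[14.5361208   4.24750225  9.11133319] [ 0.44212933 -0.18309195  0.16331607]
```

View pics/off2.png

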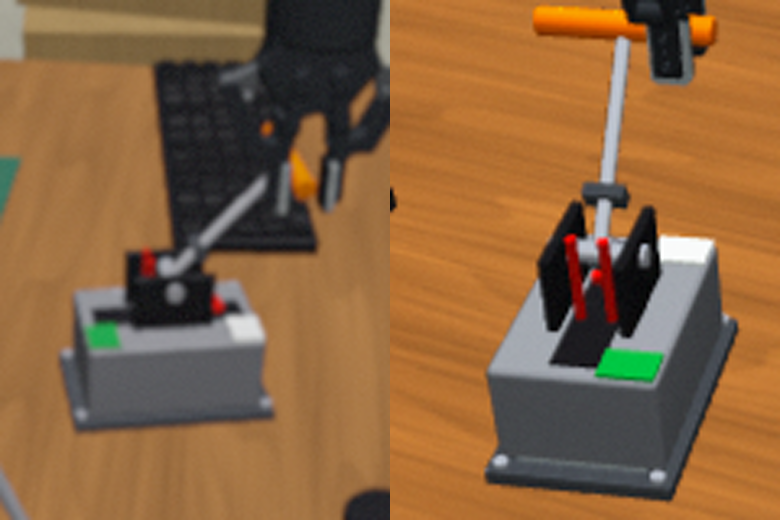

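```bash
cat > catch.py <<'E'
from h import *
d=snapshot("scene"); piv=np.array([.5315,-.1905]);u=np.array([np.cos(.245),np.sin(.245)])
def red(img,box,flip=False):
    c0,c1,r0,r1=box
    h=cv2.cvtColor(img,cv2.COLOR_RGB2HSV)[r0:r1,c0:c1].astype(int)
    m=((h[...,0]<5)|(h[...,0]>172))&(h[...,1]>150)&(h[...,2]>90)
    n,l,st,ce=cv2.connectedComponentsWithStats(m.astype(np.uint8))
    return [(s[0]+c0,s[1]+r0,s[2],s[3],s[4]) for s in st[1:] if s[4]>3]
i0=cv2.imread("pics/scene0.png")[:,:,::-1].copy()
print("start",red(i0,(195,255,200,260)));print("now",red(d["color"],(195,255,200,260)));print("running",red(i0,(395,450,270,330)))
for z in(.118,.130):
    for s in(.012,.019):
        q=P(d)@np.r_[piv+s*u,z,1];print(z,s,q[:2]/q[2])
b=snapshot("side")["color"];ib=cv2.imread("pics/side0.png")[:,:,::-1].copy()
for i in(ib,b):print("side",red(i,(320,375,195,235)))
print(arm.get_state()["force"])
E
python3 catch.py
```

```text
start [(np.int32(213), np.int32(216), np.int32(7), np.int32(32), np.int32(106)), (np.int32(223), np.int32(217), np.int32(7), np.int32(32), np.int32(105)), (np.int32(230), np.int32(223), np.int32(3), np.int32(2), np.int32(5))]
now [(np.int32(213), np.int32(222), np.int32(7), np.int32(26), np.int32(83)), (np.int32(222), np.int32(223), np.int32(8), np.int32(26), np.int32(92))]
running [(np.int32(411), np.int32(286), np.int32(19), np.int32(31), np.int32(270))]
0.118 0.012 [219.16021006 221.49299685]
0.118 0.019 [217.89099009 223.83051312]
0.13 0.012 [218.33688835 215.35642505]
0.13 0.019 [217.05397319 217.67535453]
side [(np.int32(334), np.int32(203), np.int32(4), np.int32(12), np.int32(37)), (np.int32(355), np.int32(217), np.int32(3), np.int32(5), np.int32(13))]
side [(np.int32(334), np.int32(207), np.int32(4), np.int32(8), np.int32(30)), (np.int32(355), np.int32(221), np.int32(5), np.int32(6), np.int32(20))]
[12.79471669  3.79079508  7.56488042]
```

Request:
arm_command --plan '[{"hand":180,"slide":[0,-0.3,0.2],"yaw":0},{"hand":180,"slide":[0,-0.3,0.2],"yaw":0}]'

```text
time_s: 7.95
tcp_pos: [0.442, -0.1831, 0.1632]
tcp_rot: [0.613, 0.79, 0.001, 0.002]
force: [15.2, 5.8, 10.0]
opening: 0.0252
grip_force: 8.1
```

Request:
arm_command --plan '[{"hand":180,"slide":[0,4,-2],"yaw":0},{"hand":180,"slide":[0,5,-3],"yaw":0},{"hand":180,"slide":[0,5,-3],"yaw":0}]'

```text
time_s: 8.25
tcp_pos: [0.445, -0.1821, 0.1644]
tcp_rot: [0.613, 0.79, -0.0, -0.001]
force: [-0.7, -0.1, 0.1]
opening: 0.0253
grip_force: 0.0
```

```bash
python3 catch.py | grep -E "start|now|side|\[.*\.";python3 - <<'E'
from h import *
# sub-pixel shift of prong tops: redness column profile, start vs now
d=snapshot("scene")["color"].astype(float);i0=cv2.imread("pics/scene0.png")[:,:,::-1].astype(float)
for c in((212,218),(222,227)):
    for i in(i0,d):
        p=(i[205:240,c[0]:c[1],0]-i[205:240,c[0]:c[1],1:].max(2)).clip(0).max(1);print(c,p.astype(int).tolist())
E
```

```text
start [(np.int32(213), np.int32(216), np.int32(7), np.int32(32), np.int32(106)), (np.int32(223), np.int32(217), np.int32(7), np.int32(32), np.int32(105)), (np.int32(230), np.int32(223), np.int32(3), np.int32(2), np.int32(5))]
now [(np.int32(213), np.int32(222), np.int32(7), np.int32(26), np.int32(84)), (np.int32(222), np.int32(223), np.int32(8), np.int32(26), np.int32(92))]
running [(np.int32(411), np.int32(286), np.int32(19), np.int32(31), np.int32(270))]
0.118 0.012 [219.16021006 221.49299685]
0.118 0.019 [217.89099009 223.83051312]
0.13 0.012 [218.33688835 215.35642505]
0.13 0.019 [217.05397319 217.67535453]
side [(np.int32(334), np.int32(203), np.int32(4), np.int32(12), np.int32(37)), (np.int32(355), np.int32(217), np.int32(3), np.int32(5), np.int32(13))]
side [(np.int32(334), np.int32(207), np.int32(4), np.int32(8), np.int32(28)), (np.int32(355), np.int32(221), np.int32(5), np.int32(6), np.int32(20))]
[-0.34645583 -0.31964237  0.22883998]
(212, 218) [72, 72, 72, 72, 73, 74, 74, 74, 74, 77, 76, 177, 243, 207, 141, 132, 128, 128, 131, 132, 129, 128, 127, 128, 131, 125, 125, 130, 128, 128, 131, 128, 124, 126, 128]
(212, 218) [70, 69, 71, 72, 71, 74, 73, 70, 72, 76, 77, 75, 55, 27, 8, 1, 0, 178, 242, 180, 125, 130, 124, 123, 123, 121, 123, 123, 122, 125, 123, 124, 119, 123, 120]
(222, 227) [73, 71, 71, 71, 56, 13, 0, 0, 0, 0, 0, 0, 206, 241, 186, 131, 127, 124, 127, 127, 129, 128, 129, 127, 132, 129, 125, 130, 126, 129, 122, 129, 123, 123, 117]
(222, 227) [66, 23, 0, 0, 0, 0, 0, 0, 45, 67, 74, 75, 77, 66, 61, 50, 46, 9, 165, 247, 174, 125, 126, 124, 129, 122, 120, 121, 213, 241, 181, 122, 121, 118, 113]
```

Request:
arm_command --plan '[{"hand":180,"slide":[0,10,-6],"yaw":0},{"hand":180,"slide":[0,20,-13],"yaw":0},{"hand":180,"slide":[0,30,-18],"yaw":0},{"hand":180,"slide":[0,40,-23],"yaw":0},{"hand":180,"slide":[0,50,-27],"yaw":0},{"hand":180,"slide":[0,60,-29],"yaw":0},{"hand":180,"slide":[0,70,-31],"yaw":0},{"hand":180,"slide":[0,80,-32],"yaw":0},{"hand":180,"slide":[0,90,-32],"yaw":0},{"hand":180,"slide":[0,90,-32],"yaw":0}]'

```text
time_s: 9.4
tcp_pos: [0.5336, -0.1594, 0.1963]
tcp_rot: [0.613, 0.79, 0.0, -0.0]
force: [0.1, -0.5, -0.2]
opening: 0.0249
grip_force: 0.0
```

Request:
arm_command --plan '[{"hand":180,"slide":[0,5,1],"yaw":0},{"hand":180,"slide":[0,10,1],"yaw":0},{"hand":180,"slide":[0,15,2],"yaw":0},{"hand":180,"slide":[0,20,3],"yaw":0},{"hand":180,"slide":[0,25,4],"yaw":0},{"hand":180,"slide":[0,30,5],"yaw":0},{"hand":180,"slide":[0,34,6],"yaw":0},{"hand":180,"slide":[0,34,6],"yaw":0}]'

```text
time_s: 10.2
tcp_pos: [0.5659, -0.1512, 0.1905]
tcp_rot: [0.613, 0.79, 0.0, -0.0]
force: [0.7, 0.3, 0.7]
opening: 0.0257
grip_force: 0.0
```

Request:
arm_command --plan '[{"hand":180,"slide":[0,3,1],"yaw":0},{"hand":180,"slide":[0,6,2],"yaw":0}]'

```text
time_s: 10.4
tcp_pos: [0.5714, -0.1499, 0.1889]
tcp_rot: [0.613, 0.79, -0.0, -0.0]
force: [-2.3, 0.5, 1.7]
opening: 0.0256
grip_force: 0.9
```

Request:
arm_command --plan '[{"hand":180,"slide":[0,2,0.5],"yaw":0},{"hand":180,"slide":[0,3,1],"yaw":0}]'

```text
time_s: 10.6
tcp_pos: [0.5743, -0.1492, 0.1878]
tcp_rot: [0.613, 0.79, -0.0, -0.0]
force: [-1.5, -0.7, 1.1]
opening: 0.0252
grip_force: 0.8
```

```bash
python3 look.py on1
```

```text
(no output)
```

View pics/on1.png

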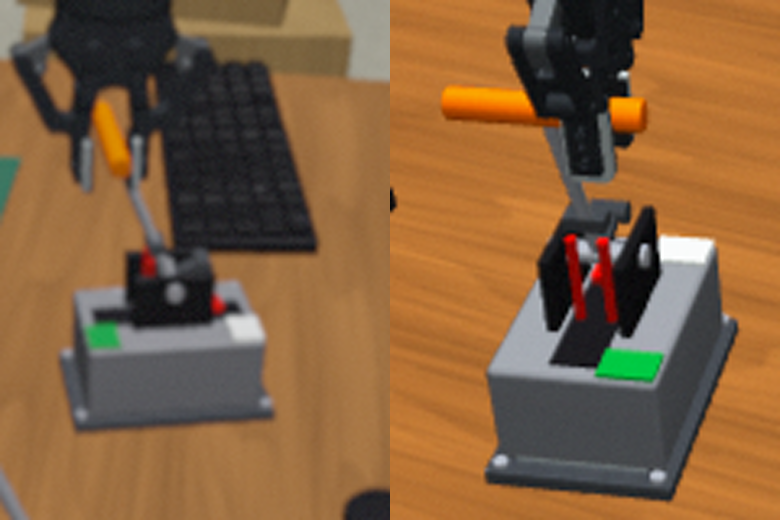

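The lever leans to green and follows the OFF-side finger, and the prongs stay low. I continue to the ON stop.

Request:
arm_command --plan '[{"hand":180,"slide":[0,2,1],"yaw":0},{"hand":180,"slide":[0,2,1],"yaw":0}]'

```text
time_s: 10.9
tcp_pos: [0.5763, -0.1486, 0.1868]
tcp_rot: [0.613, 0.79, 0.0, 0.0]
force: [-0.8, -0.7, 0.1]
opening: 0.0251
grip_force: 0.0
```

Request:
arm_command --plan '[{"hand":180,"slide":[0,2,1],"yaw":0},{"hand":180,"slide":[0,2,1],"yaw":0}]'

```text
time_s: 11.1
tcp_pos: [0.5774, -0.1485, 0.1863]
tcp_rot: [0.614, 0.79, -0.001, -0.001]
force: [-11.1, -0.7, 6.7]
opening: 0.0253
grip_force: 5.9
```

Request:
arm_command --plan '[{"hand":180,"slide":[0,1.5,0.5],"yaw":0},{"hand":180,"slide":[0,1.5,0.5],"yaw":0}]'

```text
time_s: 11.3
tcp_pos: [0.5777, -0.1485, 0.1862]
tcp_rot: [0.614, 0.79, -0.002, -0.001]
force: [-27.6, -2.2, 14.9]
opening: 0.0253
grip_force: 13.4
```

Solid stop met at ON. I back off, open and lift clear.

Request:
arm_command --plan '[{"hand":180,"slide":[0,-4,0],"yaw":0},{"hand":120,"slide":[0,-6,0],"yaw":0},{"hand":120,"slide":[0,-6,0],"yaw":0},{"hand":120,"slide":[0,-6,0],"yaw":0},{"hand":120,"slide":[0,-6,-30],"yaw":0},{"hand":120,"slide":[0,-6,-70],"yaw":0},{"hand":120,"slide":[0,-6,-110],"yaw":0},{"hand":120,"slide":[0,-6,-150],"yaw":0},{"hand":120,"slide":[0,-6,-150],"yaw":0},{"hand":120,"slide":[0,-6,-150],"yaw":0}]'

```text
time_s: 12.3
tcp_pos: [0.5741, -0.1493, 0.336]
tcp_rot: [0.613, 0.79, 0.0, 0.001]
force: [0.4, -0.5, -0.7]
opening: 0.045
grip_force: 0.0
```

```bash
python3 catch.py | grep -E "now|side|\[-?0"; python3 look.py fin; python3 - <<'E'
from h import *
a,b=snapshot("scene"),snapshot("side")
A=[ends(c) for c in blobs(a,*OR,40)];B=[ends(c) for c in blobs(b,*OR,40)]
for k in(0,1):
    A_=sorted(A,key=lambda e:e[:,0].mean())[k];B_=sorted(B,key=lambda e:e[:,1].mean())[k]
    A_=A_[A_[:,0].argsort()];B_=B_[B_[:,1].argsort()]
    p,q=tri(a,A_[0],b,B_[0]),tri(a,A_[1],b,B_[1]);c=(p+q)/2;print(c, np.arcsin(((c[:2]-[.5315,-.1905])@[.970,.243])/.12) if k==0 else "")
E
```

```text
now [(np.int32(213), np.int32(222), np.int32(7), np.int32(26), np.int32(82)), (np.int32(222), np.int32(223), np.int32(8), np.int32(26), np.int32(99))]
side [(np.int32(334), np.int32(203), np.int32(4), np.int32(12), np.int32(37)), (np.int32(355), np.int32(217), np.int32(3), np.int32(5), np.int32(13))]
side [(np.int32(334), np.int32(207), np.int32(4), np.int32(8), np.int32(26)), (np.int32(355), np.int32(221), np.int32(5), np.int32(6), np.int32(20))]
[ 0.58006265 -0.17662455  0.21324124] 0.43415715169732894
[0.61197246 0.17247224 0.21537112]
```

View pics/fin.png

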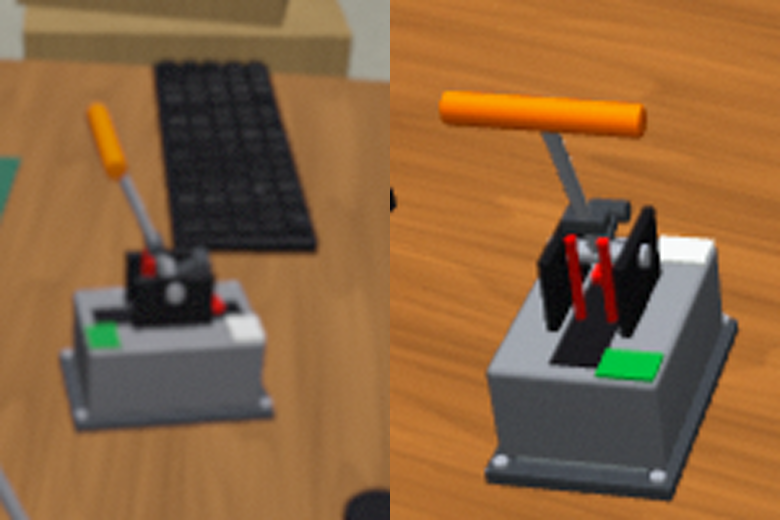

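The lever is at about 0.42 (ON), the catch is down, the running unit hasn't moved, and the gripper is clear.

```bash
python3 -c "
from cell import arm
print(arm.hand_in())"
```

```text
the job is handed in; nothing more can be done
None
```

The tripped cut-out is reset: I pushed its lever to the OFF stop (about 18 N at the bar), the catch stayed down (about 12 mm by camera), and I threw the lever to the ON stop and let go; the running lever had not moved, and the job was handed in after about 13 s with no verdict shown.

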